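# Set the two-dial combination and shoot the sash bolt home

### The arm

A 6-joint arm with a two-finger parallel gripper is mounted at the origin on the work surface. World frame = base frame: x ahead of the robot, y to its left, z up, the work surface at z = 0. Lengths are in m, angles in rad, forces in N, time in s.
With the tool pointing down it reaches from about 0.275 to 0.725 m from the base axis. Payload 15.9 kg.
Tool frame: the origin (TCP) lies between the finger pads; the fingertips stand 8 mm ahead of it and the grasp point (between the pads) lies 11 mm behind it; x points along the fingers, y is the direction in which the jaws open and shut, and the axes are right-handed (so a half turn about x gives the same grasp; the last joint's range is limited). The gripper opens to 85 mm and grips with 20 to 120 N. Pads are 22 mm wide; open, the fingers measure 114 mm over their backs; the gripper's body (76 mm by 85 mm) begins 54 mm behind the grasp point. The pads swing forward as they close: fully open they stand 13 mm farther back than shut.
Start: joints at [-1.207, 0.213, -0.034, 1.323, 0, 1.571], TCP at [0.178, -0.467, 0.239] pointing down, gripper open.
Joint ranges: [-2.98, 2.98], [-0.74, 1.72], [-1.14, 1.35], [-2.1, 2.04], [-1.57, 1.44], [-3.14, 3.14]. Speed limits (rad/s): [1.89, 1.89, 2.39, 2.57, 3.14, 3.14].

### API

Orientations are given as a unit quaternion [w, x, y, z].
In Python, from cell import get_obs, get_image, finish_job gives the robot as it stands.
- The arm moves only by the tool carry_out, never from a script. Its argument "steps" is a list of rows, each a list of 7 numbers: the shift along the tool's x, y, z in cm, then the turn, a rotation vector about the tool's x, y, z in rad, then the gripper's target within -1 to 1 (shut at 1, half-way at 0, fully open at -1). A call has 1 to 12 rows; each row is the pose to reach, as a shift and turn from the pose commanded when the call began, along the tool's axes at that moment; what a row does not reach only later rows make up. A row lasts 1/10 s, in which the tool goes at most 50 mm and 8.59 degrees, less where a joint would pass 70% of its speed; a pose out of reach is approached as far as the arm can. A call with a gripper value outside its range is refused whole. The fingers move at their own pace and stop on an object; "squeeze" is the grip in N (left out, the last holds). Time passes only in rows, so rows that repeat a pose let the fingers close. It gives the time, the measured TCP pose, the force and the opening at its end, in the units of the state.
- get_obs(): the state, without advancing time (a new reading comes with each control period).
- get_image(name): name is "scene" or "top" or "wrist"; returns a dict with "image" (480x640x3 uint8, red, green, blue), "fx", "fy", "cx", "cy" (pixels), "rvec" (rotation vector, rad) and "tvec" (3), from world to camera coordinates, as OpenCV has them. Camera axes: x right, y down, z forward; pixel columns grow to the right and rows downward; lengths in m; the calibration is good to about 2 mm. A picture is of the moment at which its call begins. There is no depth.
- finish_job(): hands the job in, once; it reports no verdict.
The state is a dict: "time_s": time; "joint_positions": joint angles; "joint_vel": joint speeds; "joint_efforts": joint torques, N m; "eef_pos": TCP position; "ee_rot": TCP orientation; "ft_force": force on the tool from outside, world axes, zero at the start; "ft_torque": the same for the moment, N m; "opening": finger opening in m.
Only numpy, scipy, OpenCV 4.12 (cv2) and the standard library are available. Lean on these libraries where they do the work, as an engineer would, in place of code of your own. Each camera call takes 0.05 s, during which the arm holds its last target.

### The job

The sample combination lock on the counter is to be left locked for display. Set its code to 5-2: first turn the left dial (black knob, left as you stand in front of the sloping face) to mark 5, then the right dial (white knob) to mark 2, counting the marks clockwise from the long one, which is 0. Then slide the loose steel bolt along its ledge until its nose is flush against the steel keeper block with no gap left, let go, and do not disturb the other things on the counter.

Things in the scene. Friction and masses are not known exactly. Their poses are not given: they have to be found in the camera images.
- stand: Fixed grey wedge-shaped lock stand, 98 mm high. Origin on the counter; +x away from its front, +y to the left of one facing it, z up. Its dial face slopes 30 degrees, from 42 mm high at x = -52 mm up to 98 mm at x = +45 mm, from y = -140 to 125 mm; outward normal (-0.5, 0, 0.866), so the tool comes in tilted 30 degrees from vertical. Dial axes meet it at x = 0, z = 72 mm, y = +55 and -55 mm.
- mark_zero (a point): Long white mark 0 of the left dial, a point on the face 44 mm uphill of the dial's axis (axes as the stand's). Each dial has 8 white marks on the face around it, 45 degrees apart, 37 to 44 mm from the axis (mark 0 to 50 mm), counted clockwise as seen looking at the face. Mark 4 is downhill.
- dial_left (a joint): Left dial's angle in rad: 0 with its pointer at mark 0 (uphill), growing clockwise as seen looking at the face, pi/4 a mark; mark 5 is 3.927. Stops at 0 and 5.6, so the pointer cannot pass between marks 7 and 0. Stays where left; friction 0.1 N m. Starts 1.7 to 2.8 rad short of mark 5, so a wrist that turns 1.5 rad must regrip.
- dial_left_grip (a point): Grip point on the left dial's axis, 35 mm out from the face; z outward, x along the pointer. Aluminium skirt 68 mm across, 2 to 12 mm out, with one straight flat cut 25 mm from the axis; on it a round black fluted knob 44 mm across, 12 to 52 mm out, gripped at any angle, with a white pointer line on top (dark on the skirt).
- dial_right (a joint): Right dial's angle, as for the left one, same stops and friction. Mark 2 is 1.571. It starts 1.7 to 2.8 rad beyond mark 2, so it is turned anticlockwise.
- dial_right_grip (a point): As for the left dial, on the right dial's axis, 35 mm out from the face. Same skirt (its flat elsewhere); round white ceramic knob 34 mm across, 12 to 52 mm out (42 mm across for the lowest 4 mm), with a dark pointer line on top.
- bolt: Loose steel bolt, 0.3 to 0.6 kg, that slides along the stand's y on the ledge at the foot of the face: bar 22 (x) by 250 (y) by 16 mm (z), origin under its middle, axes as the stand's. Two tongues, 10 mm wide, rising along the face at y = +45 and -65 mm, pass under the dials only while each dial's flat faces downhill: at the code, within about 7 degrees. Nose starts 28 to 42 mm short of the keeper.
- bolt_thumb (a point): Middle of the bolt's thumb block: 22 mm (x) by 16 mm (y), upright, 46 to 88 mm above the counter, near the bolt's left (+y) end (the bar goes on 4 mm past the block). Push its +y side towards -y, or pinch it. Origin 37 mm above the bolt's underside.
- bolt_nose (a point): Middle of the bolt's flat right (-y) end, 8 mm above its underside.
- keeper_face (a point): Where the bolt's nose meets the keeper when home; axes as the stand's, the face looks to +y. Fixed steel keeper block at the ledge's right end, 25 mm thick, 26 mm deep, up to 69 mm above the counter. The ledge is level, 30 mm above the counter, from y = -140 to 190 mm of the stand, with a 10 mm high lip in front; 2 mm play for the bolt each way.
- winder: Bystander: steel window winder gearbox 55 x 100 mm with a 60 mm black knob, 80 mm high, origin under its middle; behind the stand.
- stay: Bystander: aluminium casement stay, flat bar 220 mm long along y, 12 mm high, origin under its middle; in front of the stand.
- bracket: Bystander: flat zinc corner bracket, arms 70 mm, 5 mm thick, origin under its corner; in front of the stand.
- spare_knob: Bystander: loose white ceramic knob, 42 mm across, 35 mm high, origin under its middle; behind the stand.
- glass_disc: Bystander: clear glass disc, 84 mm across, 8 mm thick, origin under its middle; to the right of the stand.
- sprig_jar: Bystander: glass jar with steel cap, 52 mm across, 65 mm high, origin under its middle; to the left of the stand.
- putty_knife: Bystander: putty knife 190 mm long, origin under its middle; behind the stand.

How it is judged:
On the way, in this order (a step that is already met when the one before it is completed fails the run):
1. the left dial is set to mark 5 and let go (value of joint dial_left between 3.807 and 4.047 rad and contact force between the fingers and dial_left below 0.3 N), for 0.2 s.
2. the right dial is set to mark 2 and let go, the left one still at 5 (value of joint dial_left between 3.807 and 4.047 rad and value of joint dial_right between 1.4508 and 1.6908 rad and contact force between the fingers and dial_right below 0.3 N), for 0.2 s.
3. the bolt is home, flush against the keeper, with both dials at the code (value of joint dial_left between 3.807 and 4.047 rad and value of joint dial_right between 1.4508 and 1.6908 rad and y of bolt_nose in the frame of keeper_face between -0.003 and 0.0025 m and x of bolt_nose in the frame of keeper_face between -0.005 and 0.005 m and z of bolt_nose in the frame of keeper_face between -0.003 and 0.003 m and angle between the y axis of bolt and the y axis of stand, either way round below 0.03 rad), for 0.2 s.
At the end, for the whole second after the job is handed in: Left dial at mark 5 and right dial at mark 2 (each within 0.12 rad, 7 degrees); the bolt lying on its ledge, straight, its nose within 2.5 mm of the keeper's face, released and at rest (all of step 3 and contact force between the fingers and dial_left below 0.3 N and contact force between the fingers and dial_right below 0.3 N and contact force between the fingers and bolt below 0.3 N and linear speed of bolt below 0.01 m/s); the robot touches nothing.
It fails at once if one of the other things on the counter is disturbed (moved more than 15 mm) (distance of any of winder, stay, bracket, spare_knob, glass_disc, sprig_jar, putty_knife from where it was at the start of the episode above 0.015 m).
It also fails if it takes over 72 s, if anything falls off the work surface, if the arm or the gripper's body presses on something with over 40 N, if the wrist force passes 120 N, or if a joint passes its speed limit or range.

## Working session

There is one attempt and no reset: what is moved stays moved. The work goes in short steps, Python scripts to look and compute and a tool call to move; the robot and the scene stay as the last step left them, time stands still between calls to the robot, and variables do not carry over. Pictures are saved under pics/ and viewed, and the job is handed in when it is done.

Besides the shell and the picture viewer there is one more tool, called after "Call:" as name(argument=value, ...), one argument or row to a line, values as JSON. carry_out: Moves the arm, as the interface text tells. Its arguments: {"type":"object","properties":{"steps":{"type":"array"},"squeeze":{"type":"number"}},"required":["steps"]}

```bash
ls; mkdir -p pics
python3 - <<'E'
from cell import *
import cv2
print(get_obs())
for n in ["scene","top","wrist"]:
    d=get_image(n); cv2.imwrite(f"pics/{n}0.png",d["image"][:,:,::-1]); print(n,{k:v for k,v in d.items() if k!="image"})
E
```

```text
pics
{'time_s': 0.0, 'joint_positions': array([-1.20695761e+00,  2.13336403e-01, -3.50641303e-02,  1.32348019e+00,
        1.53321553e-05,  1.57080289e+00]), 'joint_vel': array([ 0.00110261, -0.00029433,  0.00061346,  0.00254164,  0.00018241,
        0.00088487]), 'joint_efforts': array([ 6.27824062e-03, -6.86159492e+01,  4.87118053e+01,  1.76124932e-02,
        2.59797689e-04, -1.19879795e-05]), 'eef_pos': array([ 0.17782052, -0.46696245,  0.23882402]), 'ee_rot': array([-0.12754771, -0.69537457, -0.1283038 ,  0.69550264]), 'ft_force': array([ 0.54334406,  0.04927565, -0.93546789]), 'ft_torque': array([-0.01113075,  0.02484029,  0.02068894]), 'opening': 0.08521273517489944}
scene {'fx': 590.2348888020978, 'fy': 590.2348888020978, 'cx': 313.32208171251796, 'cy': 236.053154129475, 'rvec': array([ 2.18067577,  1.58379494, -0.43255818]), 'tvec': array([-0.22851955, -0.4030888 ,  1.43487867])}
top {'fx': 521.408735032169, 'fy': 521.408735032169, 'cx': 320.50486811334804, 'cy': 240.63230485114747, 'rvec': array([ 2.12535056, -2.14725211,  0.16440673]), 'tvec': array([0.07655585, 0.56788575, 0.90591858])}
wrist {'fx': 338.6392611677509, 'fy': 338.6392611677509, 'cx': 316.82154033095657, 'cy': 241.9157634418561, 'rvec': array([-2.36667483,  1.62907352,  0.25792617]), 'tvec': array([-0.50039333, -0.04021662,  0.37977467])}
```

View pics/scene0.png

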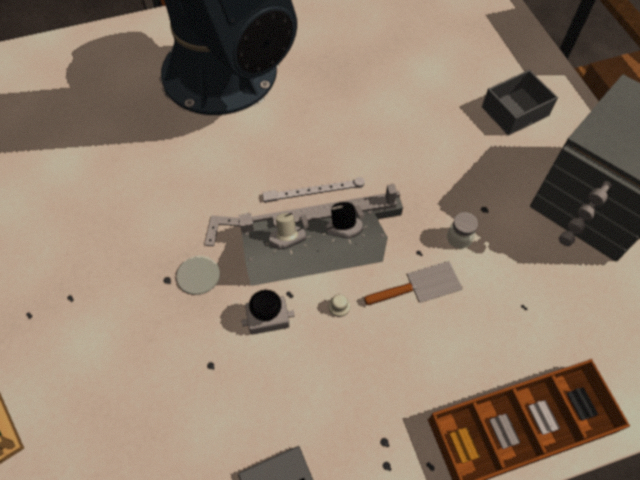

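View pics/top0.png

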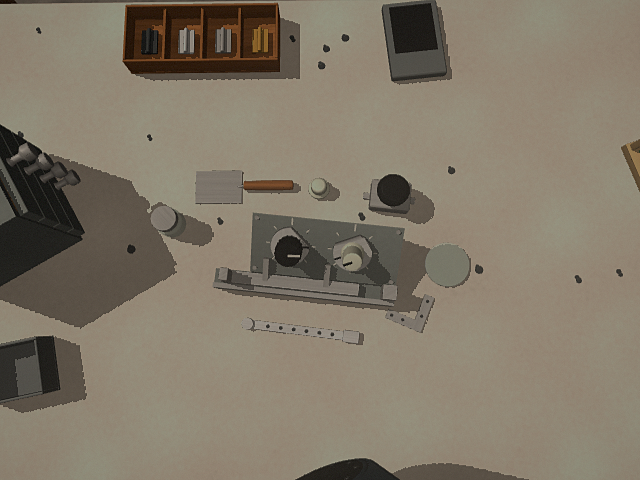

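View pics/wrist0.png

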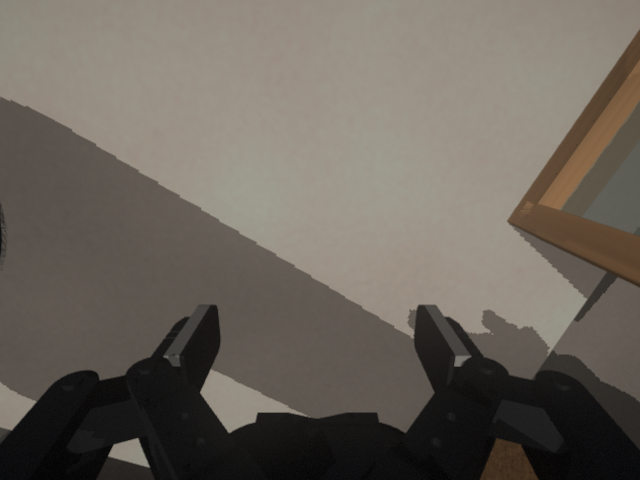

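The top view shows the stand around pixels (250–405, 213–305), with its front facing the robot, the black dial at (289,248) and the white one at (352,258). Next I'll zoom in to get landmarks.

Run:
```python
import cv2
im=cv2.imread("pics/top0.png")[200:320,200:440]
cv2.imwrite("pics/top0z.png",cv2.resize(im,(800,400),interpolation=cv2.INTER_CUBIC))
im=cv2.imread("pics/scene0.png")[170:290,200:420]
cv2.imwrite("pics/scene0z.png",cv2.resize(im,(800,436),interpolation=cv2.INTER_CUBIC))
```

```text
(no output)
```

View pics/top0z.png

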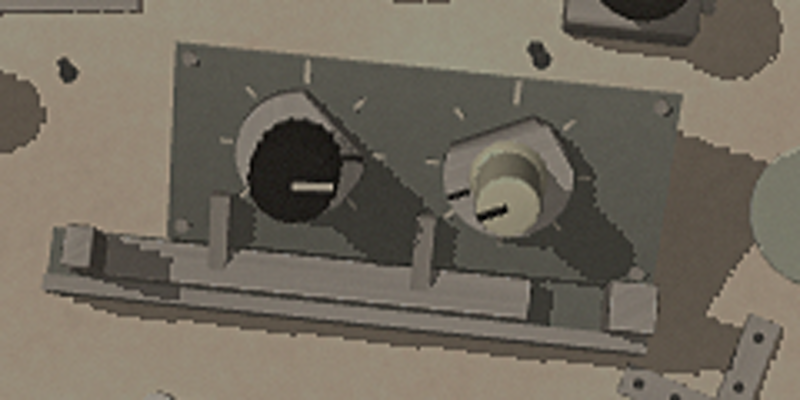

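View pics/scene0z.png

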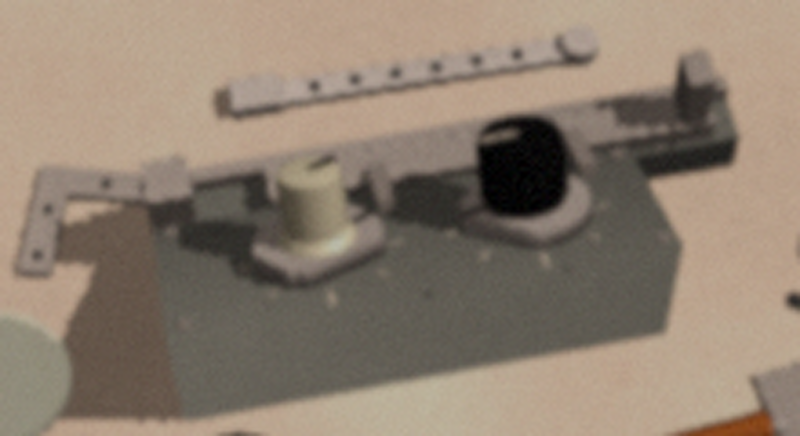

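```bash
cat > h.py <<'E'
import numpy as np, cv2
from scipy.spatial.transform import Rotation as R
from scipy.optimize import least_squares
def proj(d,P):
    K=np.array([[d["fx"],0,d["cx"]],[0,d["fy"],d["cy"]],[0,0,1]])
    return cv2.projectPoints(np.atleast_2d(np.array(P,float)),d["rvec"],d["tvec"],K,None)[0][:,0]
def ray(d,uv):
    Rm=R.from_rotvec(d["rvec"]).as_matrix(); C=-Rm.T@d["tvec"]
    v=Rm.T@np.array([(uv[0]-d["cx"])/d["fx"],(uv[1]-d["cy"])/d["fy"],1]); return C,v
def face(side,r,th,h):  # stand coords: axis y=side, radius r, angle th, height out h
    y={"L":.055,"R":-.055}[side]
    up=np.array([.866025,0,.5]);rt=np.array([0,-1,0]);n=np.array([-.5,0,.866025])
    return np.array([0,y,.072])+r*(np.cos(th)*up+np.sin(th)*rt)+h*n
def st2w(p,P):
    c,s=np.cos(p[2]),np.sin(p[2]); P=np.atleast_2d(P)
    return np.c_[p[0]+c*P[:,0]-s*P[:,1],p[1]+s*P[:,0]+c*P[:,1],P[:,2]+(p[3] if len(p)>3 else 0)]
def w2st(p,P):
    c,s=np.cos(p[2]),np.sin(p[2]); P=np.atleast_2d(P)-[p[0],p[1],0]
    return np.c_[c*P[:,0]+s*P[:,1],-s*P[:,0]+c*P[:,1],P[:,2]]
def onplane(d,uv,p,h): # pixel to face-plane offset h; returns (uphill,right) in stand rel. mid
    C,v=ray(d,uv); C2=w2st(p,C)[0]; v2=w2st([0,0,p[2]],v)[0]
    n=np.array([-.5,0,.866025]); t=(h+n@[0,0,.072]-n@C2)/(n@v2); X=C2+t*v2-[0,0,.072]
    return np.array([X@[.866025,0,.5],-X[1]])
E
python3 - <<'E'
from h import *; from cell import get_image
d=get_image("top")
q=np.pi/4
L=[((.045,.125,.098),(178,42)),((.045,-.140,.098),(682,95))]
for s,l in (("L",[(1,360,104),(2,375,155),(3,352,203),(7,251,91),(6,227,141),(5,245,195)]),("R",[(1,569,127),(2,585,179),(3,558,227),(7,460,114),(6,433,162),(5,447,215)])):
    L+=[(face(s,.0405,m*q,0),(u,v)) for m,u,v in l]
L+=[(face("L",.0435,0,0),(307.5,71)),(face("R",.0435,0,0),(517.5,93))]
P=np.array([a for a,b in L]); U=np.array([b for a,b in L])/3.3333+[200-.35,200-.35]
f=lambda p:(proj(d,st2w(p,P))-U).ravel()
r=least_squares(f,[.42,.03,-.1],loss="soft_l1"); print(r.x); print(f(r.x).reshape(-1,2).round(1))
np.save("pose.npy",r.x)
r4=least_squares(f,[.42,.03,-.1,0],loss="soft_l1"); print(r4.x)
z=lambda u,v:(u/3.3333+199.65,v/3.3333+199.65)
p=r.x
for nm,h,a,b in (("L",.052,(293,187),(333,188)),("R",.052,(478,218),(507,209)),("Rskirt",.012,(447,196),(470,191))):
    A,B=onplane(d,z(*a),p,h),onplane(d,z(*b),p,h); print(nm,A,B,np.arctan2(*(B-A)[::-1])%(2*np.pi))
# top disc centers
for y in (.055,-.055):
    print(proj(d,st2w(p,[face("L" if y>0 else "R",0,0,.052),]))*1)
# bolt nose and keeper, thumb
C=lambda uv,zz:(lambda c,v:c+v*(zz-c[2])/v[2])(*ray(d,uv))
for nm,u,v,zz in (("nose top",528,283,.046),("nose bot edge",529,315,.046),("keeper top L",613,284,.069),("keeper L front",610,331,.069),("thumb NW",66,226,.088),("thumb SE",90,265,.088)):
    print(nm,w2st(p,C(z(u,v),zz)))
E
```

```text
[ 0.55201897  0.06958394 -0.11842565]
[[-0.6 -0. ]
 [ 0.2  0.2]
 [ 0.  -0.1]
 [ 0.9  0.5]
 [-0.2  0.2]
 [ 0.3  0.4]
 [-0.1 -0.2]
 [ 0.2 -0.8]
 [-0.1 -0.3]
 [-0.2 -0.1]
 [-0.8 -0.4]
 [-0.   0.1]
 [-0.2  0.1]
 [ 0.6 -0.2]
 [ 0.1  0.1]
 [ 0.   0.2]]
[ 0.55186642  0.06958401 -0.11837087  0.0009495 ]
L [-0.00050998 -0.05365261] [ 0.00128417 -0.03350704] 1.4819713733759907
R [-0.00654322  0.04062408] [4.55035235e-05 5.45518497e-02] 1.128928787630045
Rskirt [-0.01321047  0.0241634 ] [-0.00897658  0.03589282] 1.224387888744515
[[286.77478504 255.38563635]]
[[352.01502858 262.40415415]]
nose top [[-0.05598121 -0.07271681  0.046     ]]
nose bot edge [[-0.07304414 -0.07492202  0.046     ]]
keeper top L [[-0.05355297 -0.11588406  0.069     ]]
keeper L front [[-0.07822892 -0.1165232   0.069     ]]
thumb NW [[-0.05586696  0.17078747  0.088     ]]
thumb SE [[-0.07459413  0.1556236   0.088     ]]
```

The pose fit is good to sub-pixel. The left pointer reads about 1.48 rad and the right about 4.29. Next I'll cross-check with the scene camera and work out which wrist joint gives the tool roll.

Run:
```python
from h import *; from cell import *
p=np.load("pose.npy"); q=np.pi/4
for n,x0,y0,w,hh in (("scene",200,170,220,120),("top",200,200,240,120)):
    d=get_image(n); s=800/w
    im=cv2.resize(d["image"][y0:y0+hh,x0:x0+w,::-1],None,fx=s,fy=s,interpolation=cv2.INTER_CUBIC)
    def dot(P,c):
        for u in proj(d,st2w(p,P)):
            u=(u+.5-[x0,y0])*s; cv2.circle(im,tuple(int(t) for t in u.round()),3,c,-1)
    for sd,r in (("L",.022),("R",.017)):
        dot([face(sd,.0405,m*q,0) for m in range(1,8)]+[face(sd,.044,0,0)],(0,0,255))
        dot([face(sd,r,m*q,.052) for m in range(8)],(255,0,255))
    dot([(.045,.125,.098),(.045,-.14,.098)],(0,255,0))
    cv2.imwrite(f"pics/ov_{n}.png",im)
o=get_obs(); w=o["ee_rot"]; M=R.from_quat(np.r_[w[1:],w[0]]).as_matrix(); print(M.round(3))
# bystander jar
d=get_image("top")
C=lambda uv,zz:(lambda c,v:c+v*(zz-c[2])/v[2])(*ray(d,uv))
print("jar",C((168,220),.06),w2st(p,C((168,220),.06)))
for a in ([0,.055],[0,-.055]): print(st2w(p,[[a[0],a[1],.072]]))
```

```text
[[-0.     0.356 -0.935]
 [ 0.    -0.935 -0.356]
 [-1.    -0.    -0.   ]]
jar [0.60710357 0.34644909 0.06      ] [[0.02198743 0.28143414 0.06      ]]
[[0.55851716 0.12419871 0.072     ]]
[[0.54552077 0.01496916 0.072     ]]
```

View pics/ov_scene.png

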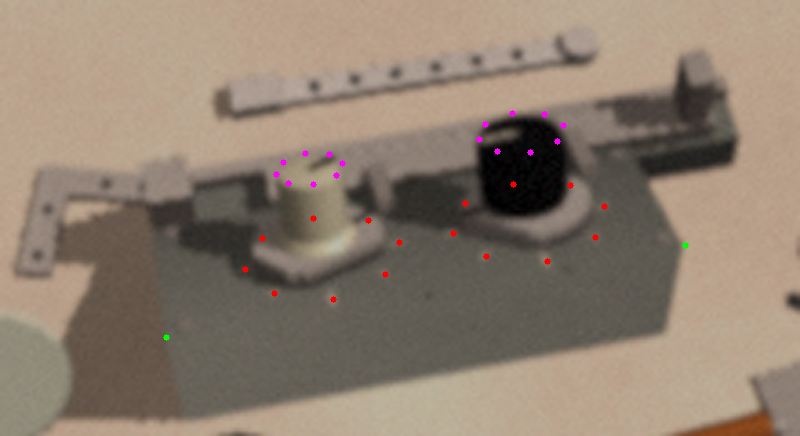

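View pics/ov_top.png

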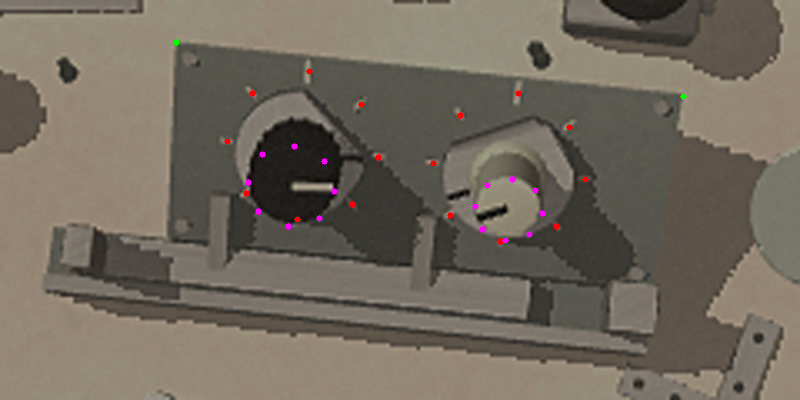

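The pose agrees in both views within about 1 px (1–2 mm). I'll move to a standoff above the black knob.

```bash
cat >> h.py <<'E'
def target(p,side,out,phi,du=0,dr=0):
    up=np.array([.866025,0,.5]);rt=np.array([0,-1,0.]);n=np.array([-.5,0,.866025])
    pos=st2w(p,face(side,0,0,out)+du*up+dr*rt)[0]
    y=np.cos(phi)*up+np.sin(phi)*rt; x=-n; z=np.cross(x,y)
    Rz=R.from_euler("z",p[2]).as_matrix()
    return pos,Rz@np.c_[x,y,z]
def rotm(o): w=o["ee_rot"]; return R.from_quat(np.r_[w[1:],w[0]]).as_matrix()
def delta(o,pos,M):
    M0=rotm(o); return np.r_[M0.T@(pos-o["eef_pos"])*100, R.from_matrix(M0.T@M).as_rotvec()].round(3)
def status(o,p,side):
    up=np.array([.866025,0,.5]);rt=np.array([0,-1,0.])
    v=w2st(p,o["eef_pos"])[0]-face(side,0,0,0); y=R.from_euler("z",-p[2]).as_matrix()@rotm(o)[:,1]
    print("up/right/out mm",(1000*np.array([v@up,v@rt,v@[-.5,0,.866025]])).round(1),"phi",np.arctan2(y@rt,y@up).round(3),"j",o["joint_positions"].round(3),"F",o["ft_force"].round(1),"t",round(o["time_s"],2),"open",round(o["opening"],4))
E
python3 - <<'E'
from h import *; from cell import *
p=np.load("pose.npy");o=get_obs()
print(delta(o,*target(p,"L",.11,0)))
E
```

```text
[  7.206 -44.273 -51.742  -1.063   0.285   0.471]
```

Call:
carry_out(
  steps=[
    [7.2,-44.3,-51.7,-1.063,0.285,0.471,-1],
    [7.2,-44.3,-51.7,-1.063,0.285,0.471,-1],
    [7.2,-44.3,-51.7,-1.063,0.285,0.471,-1],
    [7.2,-44.3,-51.7,-1.063,0.285,0.471,-1],
    [7.2,-44.3,-51.7,-1.063,0.285,0.471,-1],
    [7.2,-44.3,-51.7,-1.063,0.285,0.471,-1],
    [7.2,-44.3,-51.7,-1.063,0.285,0.471,-1],
    [7.2,-44.3,-51.7,-1.063,0.285,0.471,-1],
    [7.2,-44.3,-51.7,-1.063,0.285,0.471,-1],
    [7.2,-44.3,-51.7,-1.063,0.285,0.471,-1],
    [7.2,-44.3,-51.7,-1.063,0.285,0.471,-1],
    [7.2,-44.3,-51.7,-1.063,0.285,0.471,-1],
  ],
)

```text
time_s: 1.55
eef_pos: [0.4382, 0.0075, 0.1821]
ee_rot: [0.591, 0.632, 0.316, -0.389]
ft_force: [2.2, -1.4, -0.2]
opening: 0.0857
```

Run:
```python
from h import *; from cell import *
p=np.load("pose.npy");o=get_obs()
status(o,p,"L");print(delta(o,*target(p,"L",.11,0)))
```

```text
up/right/out mm [-36.5 130.1 148.2] phi -0.0 j [ 0.09  -0.332 -0.84   0.547 -0.104  1.752] F [ 2.2 -1.4 -0.2] t 1.55 open 0.0857
[ 3.8290e+00  3.6420e+00 -1.3004e+01  0.0000e+00 -0.0000e+00 -2.0000e-03]
```

Call:
carry_out(
  steps=[
    [3.83,3.64,-13.0,-0.6,0,0,-0.5],
    [3.83,3.64,-13.0,-0.6,0,0,-0.5],
    [3.83,3.64,-13.0,-0.6,0,0,-0.5],
    [3.83,3.64,-13.0,-0.6,0,0,-0.5],
    [3.83,3.64,-13.0,-0.6,0,0,-0.5],
  ],
)

```text
time_s: 2.05
eef_pos: [0.5032, 0.1302, 0.1661]
ee_rot: [0.752, 0.427, 0.419, -0.277]
ft_force: [-0.0, -0.8, -0.0]
opening: 0.0638
```

Run:
```python
from h import *; from cell import *
p=np.load("pose.npy");o=get_obs()
status(o,p,"L");print(delta(o,*target(p,"L",.11,-2.79)))
```

```text
up/right/out mm [ -1.1   0.6 109.3] phi -0.605 j [ 0.4   -0.087 -0.695  0.499 -0.249  1.424] F [-0.  -0.8 -0. ] t 2.05 open 0.0638
[-7.300e-02  1.250e-01  1.300e-02 -2.185e+00 -2.000e-03 -1.000e-03]
```

Call:
carry_out(
  steps=[
    [-0.1,0.1,0,-2.185,0,0,-0.5],
    [-0.1,0.1,0,-2.185,0,0,-0.5],
    [-0.1,0.1,0,-2.185,0,0,-0.5],
    [-0.1,0.1,0,-2.185,0,0,-0.5],
    [-0.1,0.1,0,-2.185,0,0,-0.5],
    [-0.1,0.1,0,-2.185,0,0,-0.5],
    [-0.1,0.1,0,-2.185,0,0,-0.5],
    [-0.1,0.1,0,-2.185,0,0,-0.5],
    [-0.1,0.1,0,-2.185,0,0,-0.5],
    [-0.1,0.1,0,-2.185,0,0,-0.5],
    [-0.1,0.1,0,-2.185,0,0,-0.5],
    [-0.1,0.1,0,-2.185,0,0,-0.5],
  ],
)

```text
time_s: 3.25
eef_pos: [0.5034, 0.1287, 0.1683]
ee_rot: [0.803, -0.321, 0.478, 0.154]
ft_force: [-0.3, -0.8, -0.3]
opening: 0.064
```

Call:
carry_out(
  steps=[
    [0,0,0,-0.385,0,0,-0.5],
    [0,0,0,-0.385,0,0,-0.5],
    [0,0,0,-0.385,0,0,-0.5],
    [0,0,0,-0.385,0,0,-0.5],
    [0,0,0,-0.385,0,0,-0.5],
  ],
)

```text
time_s: 3.75
eef_pos: [0.5035, 0.1291, 0.1682]
ee_rot: [0.728, -0.467, 0.44, 0.241]
ft_force: [-0.6, 0.4, 0.6]
opening: 0.0638
```

```bash
cat >> h.py <<'E'
def overlay(d,p,name,aL=None,aR=None,box=None):
    q=np.pi/4; s=800/640; im=cv2.resize(np.ascontiguousarray(d["image"][:,:,::-1]),None,fx=s,fy=s,interpolation=cv2.INTER_CUBIC)
    def dot(P,c):
        for u in proj(d,st2w(p,P)):
            u=(u+.5)*s; cv2.circle(im,tuple(int(t) for t in u.round()),3,c,-1)
    for sd,r in (("L",.022),("R",.017)):
        dot([face(sd,.0405,m*q,0) for m in range(1,8)]+[face(sd,.044,0,0)],(0,0,255))
        dot([face(sd,r,m*q/2,.052) for m in range(16)],(255,0,255))
        dot([face(sd,0,0,.052)],(0,255,0))
    cv2.imwrite(name,im)
E
python3 - <<'E'
from h import *; from cell import *
p=np.load("pose.npy");o=get_obs()
status(o,p,"L");print(delta(o,*target(p,"L",.025,-2.79)))
overlay(get_image("wrist"),p,"pics/w1.png")
E
```

```text
up/right/out mm [  0.3   1.6 110.9] phi -2.779 j [ 0.398 -0.09  -0.692  0.503 -0.25  -0.751] F [-0.6  0.4  0.6] t 3.75 open 0.0638
[ 8.589  0.088  0.146 -0.011 -0.     0.   ]
```

View pics/w1.png

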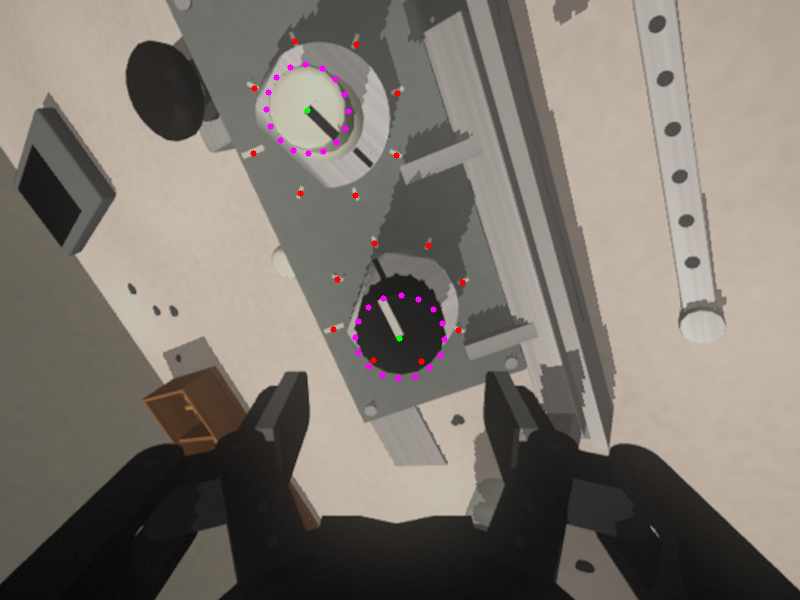

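The wrist view matches the fit to about 1–2 px, with the black knob's top centre at (400,338) and the white one's at (307,110). I'll compute pointer angles from this image and then descend.

Run:
```python
from h import *; from cell import *
p=np.load("pose.npy");d=get_image("wrist")
for nm,h,a,b,y in (("L",.052,(399,337),(383,299),-.055),("Lskirt",.012,(382,274),(375,259),-.055),("R",.052,(308,107),(338,137),.055),("Rsk",.012,(354,148),(371,165),.055)):
    A,B=[onplane(d,np.array(t)/1.25-.5,p,h)-[0,y] for t in (a,b)]; print(nm,A.round(4),B.round(4),np.arctan2(*(B-A)[::-1])%(2*np.pi),np.arctan2(*B[::-1])%(2*np.pi))
```

```text
L [0.     0.0005] [0.0003 0.0215] 1.55797989143688 1.5575838632987646
Lskirt [0.0011 0.0243] [0.0017 0.0337] 1.5142967116823127 1.521030575397189
R [-0.0008  0.0008] [-0.008  -0.0144] 4.273057251190018 4.207077214044183
Rsk [-0.0096 -0.0181] [-0.0148 -0.029 ] 4.2712916649560135 4.241580984581677
```

Call:
carry_out(
  steps=[
    [2.0,0.09,0.15,-0.01,0,0,-0.5],
    [4.0,0.09,0.15,-0.01,0,0,-0.5],
    [5.5,0.09,0.15,-0.01,0,0,-0.5],
    [7.0,0.09,0.15,-0.01,0,0,-0.5],
    [8.0,0.09,0.15,-0.01,0,0,-0.5],
    [8.55,0.09,0.15,-0.01,0,0,-0.5],
    [8.55,0.09,0.15,-0.01,0,0,-0.5],
    [8.55,0.09,0.15,-0.01,0,0,-0.5],
  ],
)

```text
time_s: 4.65
eef_pos: [0.5461, 0.1265, 0.0942]
ee_rot: [0.725, -0.472, 0.438, 0.245]
ft_force: [1.1, -0.9, -0.4]
opening: 0.0639
```

Run:
```python
from h import *; from cell import *
p=np.load("pose.npy");o=get_obs()
status(o,p,"L");print(delta(o,*target(p,"L",.025,-2.79)))
overlay(get_image("wrist"),p,"pics/w2.png")
```

```text
up/right/out mm [ 0.1 -0.8 25.5] phi -2.795 j [ 0.352  0.081 -0.742  0.272 -0.229 -0.809] F [ 1.1 -0.9 -0.4] t 4.65 open 0.0639
[ 0.052 -0.013 -0.078  0.005  0.    -0.   ]
```

View pics/w2.png

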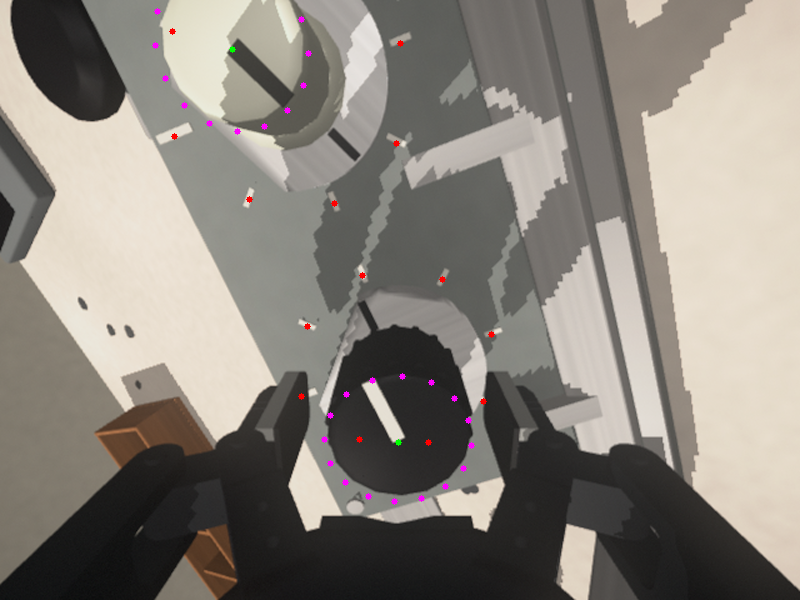

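The knob is centred between the fingers: fingers at columns 307 and 487, knob centre at about 400. Closing the gripper.

Call:
carry_out(
  steps=[
    [0.05,0,-0.08,0,0,0,1],
    [0.05,0,-0.08,0,0,0,1],
    [0.05,0,-0.08,0,0,0,1],
    [0.05,0,-0.08,0,0,0,1],
    [0.05,0,-0.08,0,0,0,1],
    [0.05,0,-0.08,0,0,0,1],
  ],
  squeeze=40,
)

```text
time_s: 5.3
eef_pos: [0.5454, 0.1261, 0.0934]
ee_rot: [0.724, -0.473, 0.438, 0.246]
ft_force: [-11.1, 3.0, 9.4]
opening: 0.043
```

Call:
carry_out(
  steps=[
    [0,0,0,0.12,0,0,1],
    [0,0,0,0.24,0,0,1],
    [0,0,0,0.36,0,0,1],
    [0,0,0,0.48,0,0,1],
    [0,0,0,0.6,0,0,1],
  ],
)

```text
time_s: 5.8
eef_pos: [0.5456, 0.1258, 0.0935]
ee_rot: [0.832, -0.235, 0.491, 0.104]
ft_force: [-10.6, 1.4, 8.2]
opening: 0.0434
```

Run:
```python
from h import *; from cell import *
p=np.load("pose.npy");o=get_obs()
status(o,p,"L");print(o["ft_torque"])
overlay(get_image("wrist"),p,"pics/w3.png")
```

```text
up/right/out mm [-0.5 -0.1 25.2] phi -2.191 j [ 0.351  0.08  -0.745  0.27  -0.228 -0.206] F [-10.6   1.4   8.2] t 5.8 open 0.0434
[-0.18849164  1.12958867  0.00585738]
```

View pics/w3.png

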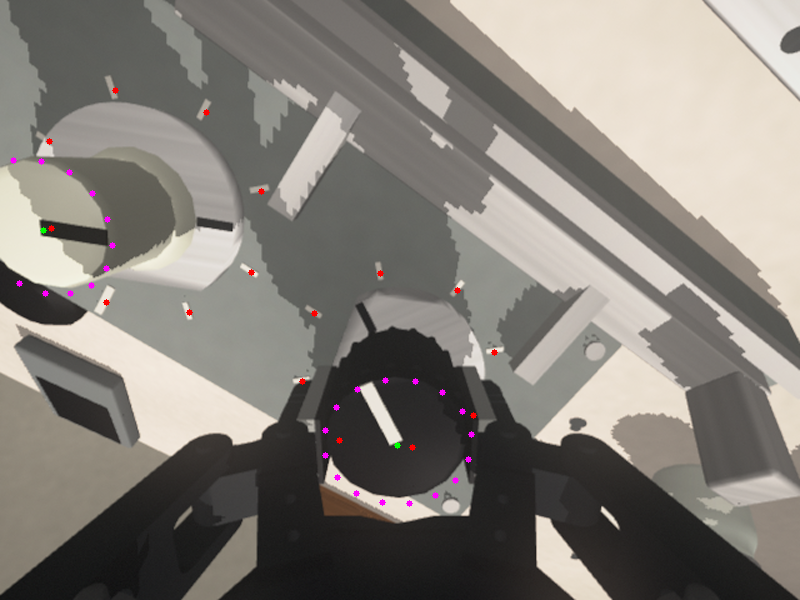

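The grip holds: the pointer stays fixed in the wrist image while the dial has turned about 0.6 rad. I'll measure it and turn the rest.

Run:
```python
from h import *; from cell import *
p=np.load("pose.npy");d=get_image("wrist")
for nm,h,a,b,y in (("L",.052,(397,443),(366,384),-.055),("Lskirt",.012,(373,333),(361,306),-.055),("R",.052,(41,227),(105,239),.055),("Rsk",.012,(198,222),(233,228),.055)):
    A,B=[onplane(d,np.array(t)/1.25-.5,p,h)-[0,y] for t in (a,b)]; print(nm,A.round(4),B.round(4),np.arctan2(*(B-A)[::-1])%(2*np.pi),np.arctan2(*B[::-1])%(2*np.pi))
```

```text
L [-0.0004  0.0004] [-0.0115  0.019 ] 2.1091196956326574 2.1145699087106937
Lskirt [-0.011   0.0188] [-0.0173  0.0284] 2.1520559187200607 2.117249527624642
R [-0.0013  0.0007] [-0.0077 -0.0137] 4.293144118422136 4.200683840733763
Rsk [-0.0104 -0.0188] [-0.0155 -0.0296] 4.272031037639421 4.231193973084355
```

Call:
carry_out(
  steps=[
    [0,0,0,0.12,0,0,1],
    [0,0,0,0.24,0,0,1],
    [0,0,0,0.36,0,0,1],
    [0,0,0,0.48,0,0,1],
    [0,0,0,0.6,0,0,1],
    [0,0,0,0.72,0,0,1],
    [0,0,0,0.84,0,0,1],
    [0,0,0,0.96,0,0,1],
    [0,0,0,1.08,0,0,1],
    [0,0,0,1.2,0,0,1],
    [0,0,0,1.32,0,0,1],
    [0,0,0,1.44,0,0,1],
  ],
)

```text
time_s: 7.1
eef_pos: [0.5454, 0.1252, 0.0934]
ee_rot: [0.781, 0.372, 0.437, -0.247]
ft_force: [-12.3, -4.9, 12.8]
opening: 0.0431
```

Run:
```python
from h import *; from cell import *
p=np.load("pose.npy");o=get_obs()
status(o,p,"L");print(o["ft_torque"])
overlay(get_image("wrist"),p,"pics/w4.png")
```

```text
up/right/out mm [-0.7  0.6 25.1] phi -0.751 j [ 0.351  0.08  -0.745  0.271 -0.229  1.234] F [-12.3  -4.9  12.8] t 7.1 open 0.0431
[-0.94156214  1.61844688 -0.52654157]
```

View pics/w4.png

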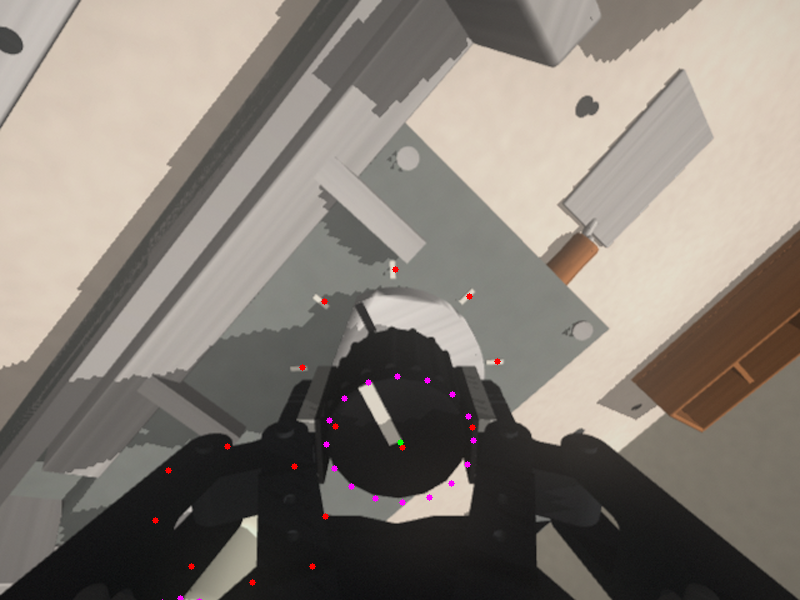

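Call:
carry_out(
  steps=[
    [0,0,0,0.12,0,0,1],
    [0,0,0,0.24,0,0,1],
    [0,0,0,0.36,0,0,1],
    [0,0,0,0.367,0,0,1],
    [0,0,0,0.367,0,0,1],
    [0,0,0,0.367,0,0,1],
  ],
)

```text
time_s: 7.75
eef_pos: [0.5452, 0.1251, 0.0933]
ee_rot: [0.701, 0.506, 0.386, -0.321]
ft_force: [-14.4, -4.2, 13.4]
opening: 0.0432
```

Run:
```python
from h import *; from cell import *
p=np.load("pose.npy");o=get_obs()
status(o,p,"L")
overlay(get_image("wrist"),p,"pics/w5.png")
```

```text
up/right/out mm [-0.9  0.7 25.1] phi -0.388 j [ 0.351  0.08  -0.745  0.271 -0.229  1.596] F [-14.4  -4.2  13.4] t 7.75 open 0.0432
```

View pics/w5.png

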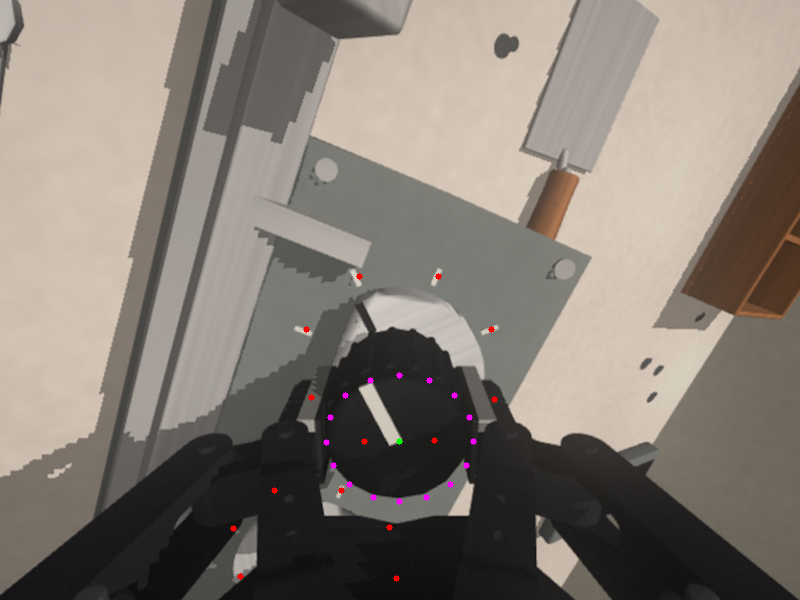

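```bash
cat >> h.py <<'E'
def meas(d,p,L):
    for nm,h,a,b,y in L:
        A,B=[onplane(d,np.array(t)/1.25-.5,p,h)-[0,y] for t in (a,b)]; print(nm,A.round(4),B.round(4),(np.arctan2(*(B-A)[::-1])%(2*np.pi)).round(3),(np.arctan2(*B[::-1])%(2*np.pi)).round(3))
E
python3 - <<'E'
from h import *; from cell import *
p=np.load("pose.npy");d=get_image("wrist")
meas(d,p,[("L",.052,(396,444),(366,386),-.055),("Lskirt",.012,(373,332),(361,306),-.055),("mark5",0,(355,271),(359,284),-.055)])
E
```

```text
L [-0.0006  0.0012] [-0.0158 -0.0135] 3.91 3.847
Lskirt [-0.0161 -0.0139] [-0.0239 -0.0217] 3.932 3.879
mark5 [-0.0306 -0.0301] [-0.0274 -0.0258] 0.918 3.898
```

The skirt pointer aims at mark 5, and the readings of 3.88–3.93 are within ±0.12. I'll release, back off along the axis and verify.

Call:
carry_out(
  steps=[
    [0,0,0,0.01,0,0,1],
    [0,0,0,0.01,0,0,-0.5],
    [0,0,0,0.01,0,0,-0.5],
    [0,0,0,0.01,0,0,-0.5],
    [0,0,0,0.01,0,0,-0.5],
    [0,0,0,0.01,0,0,-0.5],
    [-2,0,0,0.01,0,0,-0.5],
    [-5,0,0,0.01,0,0,-0.5],
    [-9,0,0,0.01,0,0,-0.5],
    [-9,0,0,0.01,0,0,-0.5],
    [-9,0,0,0.01,0,0,-0.5],
  ],
)

```text
time_s: 8.95
eef_pos: [0.5017, 0.1313, 0.172]
ee_rot: [0.699, 0.51, 0.384, -0.322]
ft_force: [0.2, 0.2, -0.8]
opening: 0.0637
```

Run:
```python
from h import *; from cell import *
p=np.load("pose.npy");o=get_obs()
status(o,p,"L"); print(delta(o,*target(p,"R",.115,-.39)))
overlay(get_image("wrist"),p,"pics/w6.png")
```

```text
up/right/out mm [  0.4  -0.4 115.3] phi -0.378 j [ 0.405 -0.097 -0.688  0.513 -0.252  1.655] F [ 0.2  0.2 -0.8] t 8.95 open 0.0637
[ 1.5000e-02 -4.1140e+00  1.0242e+01 -1.2000e-02 -0.0000e+00 -2.0000e-03]
```

View pics/w6.png

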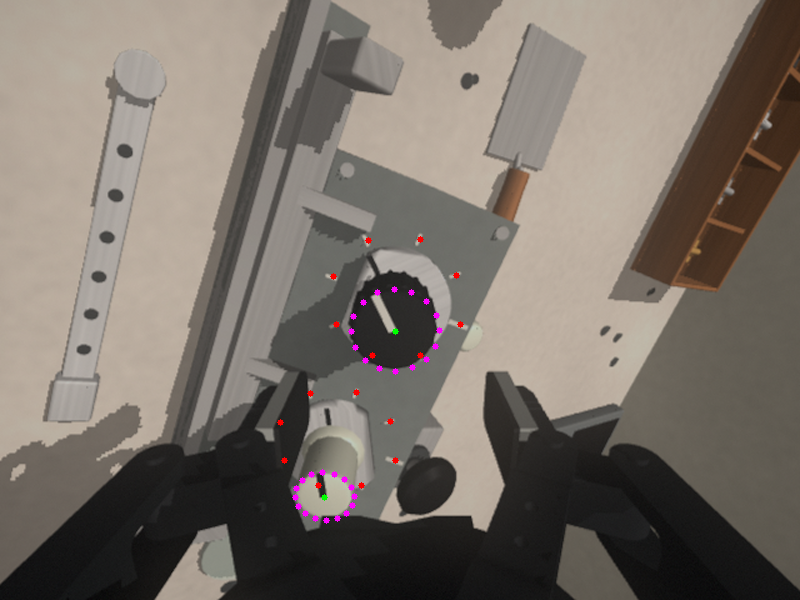

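Run:
```python
from h import *; from cell import *
p=np.load("pose.npy");d=get_image("wrist")
meas(d,p,[("L",.052,(394,331),(376,295),-.055),("Lskirt",.012,(377,274),(369,255),-.055),("mark5",0,(365,236),(368,243),-.055)])
```

```text
L [-0.0013  0.0003] [-0.0164 -0.0139] 3.899 3.847
Lskirt [-0.0177 -0.0139] [-0.0259 -0.0226] 3.956 3.859
mark5 [-0.0319 -0.0298] [-0.0288 -0.0266] 0.806 3.887
```

Call:
carry_out(
  steps=[
    [0,-4.11,10.24,-0.012,0,-0.002,-0.5],
    [0,-4.11,10.24,-0.012,0,-0.002,-0.5],
    [0,-4.11,10.24,-0.012,0,-0.002,-0.5],
    [0,-4.11,10.24,-0.012,0,-0.002,-0.5],
    [0,-4.11,10.24,-0.012,0,-0.002,-0.5],
  ],
)

```text
time_s: 9.55
eef_pos: [0.4879, 0.0213, 0.1701]
ee_rot: [0.701, 0.505, 0.387, -0.322]
ft_force: [0.3, 0.3, 0.4]
opening: 0.0644
```

Run:
```python
from h import *; from cell import *
p=np.load("pose.npy");o=get_obs()
status(o,p,"R"); print(delta(o,*target(p,"R",.026,-.39)))
overlay(get_image("wrist"),p,"pics/w7.png")
```

```text
up/right/out mm [ -1.2   0.5 114. ] phi -0.39 j [ 0.118 -0.195 -0.778  0.48  -0.118  1.387] F [0.3 0.3 0.4] t 9.55 open 0.0644
[ 8.798e+00  1.620e-01 -6.000e-03 -0.000e+00 -0.000e+00  4.000e-03]
```

View pics/w7.png

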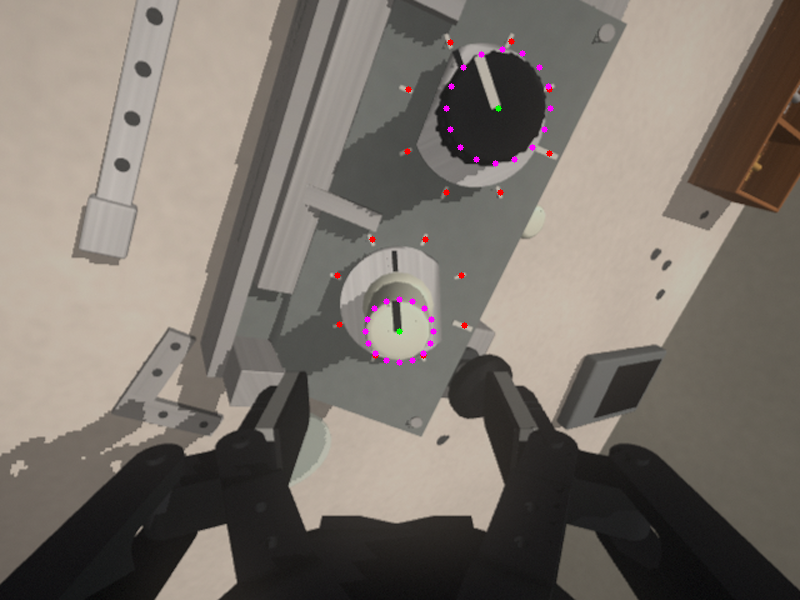

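The white knob's top is centred as predicted at (399,331), and the left pointer stayed at mark 5. Descending on the right knob.

Call:
carry_out(
  steps=[
    [2.0,0.16,0,0,0,0,-0.5],
    [4.0,0.16,0,0,0,0,-0.5],
    [5.5,0.16,0,0,0,0,-0.5],
    [7.0,0.16,0,0,0,0,-0.5],
    [8.0,0.16,0,0,0,0,-0.5],
    [8.75,0.16,0,0,0,0,-0.5],
    [8.75,0.16,0,0,0,0,-0.5],
    [8.75,0.16,0,0,0,0,-0.5],
  ],
)

```text
time_s: 10.4
eef_pos: [0.5325, 0.0169, 0.096]
ee_rot: [0.701, 0.505, 0.387, -0.321]
ft_force: [-0.6, -0.5, 0.4]
opening: 0.0643
```

Run:
```python
from h import *; from cell import *
p=np.load("pose.npy");o=get_obs()
status(o,p,"R"); print(delta(o,*target(p,"R",.026,-.39)))
overlay(get_image("wrist"),p,"pics/w8.png")
```

```text
up/right/out mm [ 0.6 -0.4 27.3] phi -0.391 j [ 0.092 -0.002 -0.831  0.23  -0.105  1.363] F [-0.6 -0.5  0.4] t 10.4 open 0.0643
[ 0.132 -0.074  0.014  0.001 -0.     0.002]
```

View pics/w8.png

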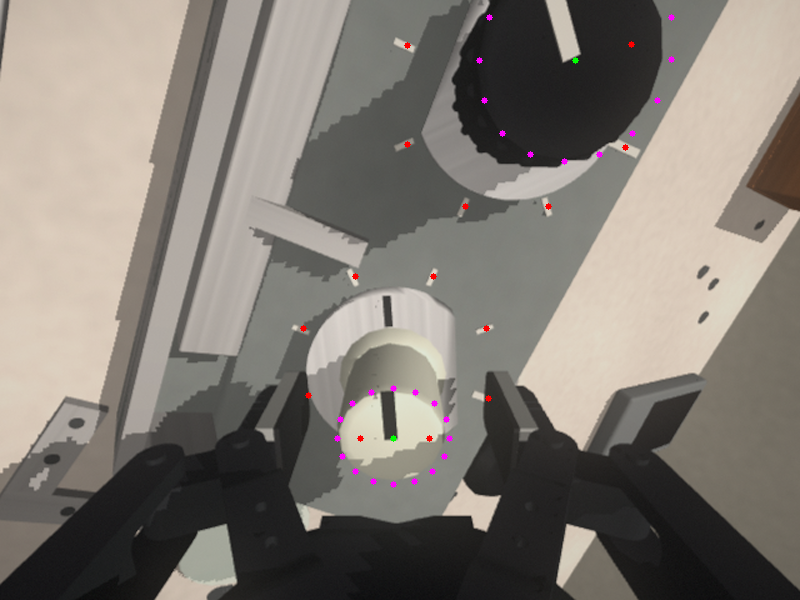

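Call:
carry_out(
  steps=[
    [0.1,-0.12,0,0,0,0,-0.4],
    [0.1,-0.12,0,0,0,0,1],
    [0.1,-0.12,0,0,0,0,1],
    [0.1,-0.12,0,0,0,0,1],
    [0.1,-0.12,0,0,0,0,1],
    [0.1,-0.12,0,0,0,0,1],
    [0.1,-0.12,0,0,0,0,1],
    [0.1,-0.12,0,0,0,0,1],
  ],
  squeeze=50,
)

```text
time_s: 11.25
eef_pos: [0.5317, 0.0162, 0.0947]
ee_rot: [0.701, 0.505, 0.387, -0.321]
ft_force: [-11.1, -0.6, 12.1]
opening: 0.0327
```

Call:
carry_out(
  steps=[
    [0,0,0,-0.12,0,0,1],
    [0,0,0,-0.24,0,0,1],
    [0,0,0,-0.36,0,0,1],
    [0,0,0,-0.48,0,0,1],
    [0,0,0,-0.6,0,0,1],
  ],
)

```text
time_s: 11.75
eef_pos: [0.5318, 0.0163, 0.0948]
ee_rot: [0.82, 0.273, 0.465, -0.191]
ft_force: [-10.5, 0.5, 11.1]
opening: 0.0331
```

Run:
```python
from h import *; from cell import *
p=np.load("pose.npy");o=get_obs()
status(o,p,"R")
overlay(get_image("wrist"),p,"pics/w9.png")
```

```text
up/right/out mm [-0.5  0.3 26.6] phi -0.995 j [ 0.091 -0.001 -0.835  0.226 -0.104  0.758] F [-10.5   0.5  11.1] t 11.75 open 0.0331
```

View pics/w9.png

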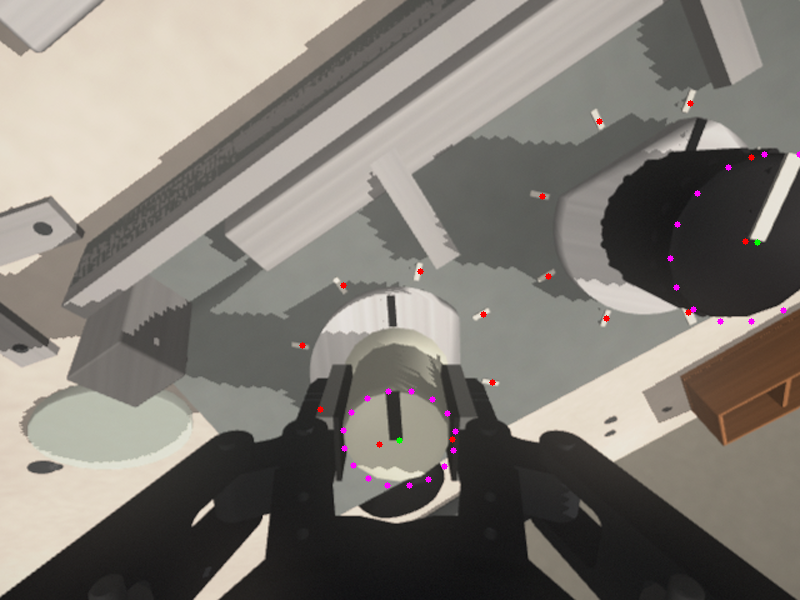

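Run:
```python
from h import *; from cell import *
p=np.load("pose.npy");d=get_image("wrist")
meas(d,p,[("R",.052,(396,439),(393,392),.055),("Rskirt",.012,(392,325),(391,296),.055),("mark4",0,(419,278),(421,265),.055),("Lskirt",.012,(690,152),(704,119),-.055),("mark5",0,(688,108),(692,93),-.055)])
```

```text
R [-0.0007  0.0006] [-0.0146 -0.0073] 3.654 3.602
Rskirt [-0.0197 -0.0096] [-0.0295 -0.0154] 3.679 3.624
mark4 [-0.0268 -0.0266] [-0.0308 -0.0299] 3.84 3.913
Lskirt [-0.0183 -0.0159] [-0.0255 -0.0234] 3.941 3.883
mark5 [-0.0286 -0.0273] [-0.0324 -0.0301] 3.788 3.891
```

Call:
carry_out(
  steps=[
    [0,0,0,-0.12,0,0,1],
    [0,0,0,-0.24,0,0,1],
    [0,0,0,-0.36,0,0,1],
    [0,0,0,-0.48,0,0,1],
    [0,0,0,-0.6,0,0,1],
    [0,0,0,-0.72,0,0,1],
    [0,0,0,-0.84,0,0,1],
    [0,0,0,-0.96,0,0,1],
    [0,0,0,-1.08,0,0,1],
    [0,0,0,-1.2,0,0,1],
    [0,0,0,-1.32,0,0,1],
    [0,0,0,-1.44,0,0,1],
  ],
)

```text
time_s: 13.05
eef_pos: [0.5319, 0.0166, 0.0947]
ee_rot: [0.797, -0.335, 0.475, 0.163]
ft_force: [-10.8, 3.2, 10.9]
opening: 0.0329
```

Run:
```python
from h import *; from cell import *
p=np.load("pose.npy");o=get_obs()
status(o,p,"R")
overlay(get_image("wrist"),p,"pics/w10.png")
```

```text
up/right/out mm [-0.5  0.  26.6] phi -2.435 j [ 0.091 -0.001 -0.835  0.226 -0.104 -0.682] F [-10.8   3.2  10.9] t 13.05 open 0.0329
```

View pics/w10.png

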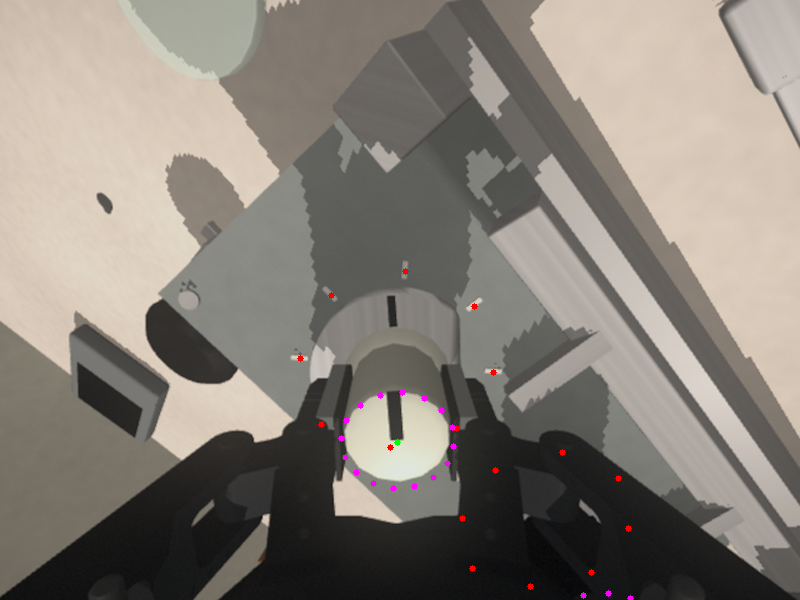

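Run:
```python
from h import *; from cell import *
p=np.load("pose.npy");d=get_image("wrist")
meas(d,p,[("R",.052,(396,439),(394,392),.055),("Rskirt",.012,(393,326),(391,296),.055),("mark3",0,(405,277),(405,263),.055)])
```

```text
R [-0.0004  0.0011] [-0.0102  0.0138] 2.232 2.209
Rskirt [-0.0131  0.018 ] [-0.0201  0.0275] 2.208 2.202
mark3 [-0.0269  0.0272] [-0.0304  0.0315] 2.262 2.338
```

Call:
carry_out(
  steps=[
    [0,0,0,-0.12,0,0,1],
    [0,0,0,-0.24,0,0,1],
    [0,0,0,-0.36,0,0,1],
    [0,0,0,-0.48,0,0,1],
    [0,0,0,-0.6,0,0,1],
    [0,0,0,-0.65,0,0,1],
    [0,0,0,-0.65,0,0,1],
    [0,0,0,-0.65,0,0,1],
  ],
)

```text
time_s: 13.95
eef_pos: [0.5318, 0.0166, 0.0947]
ee_rot: [0.65, -0.57, 0.399, 0.305]
ft_force: [-11.2, 2.8, 11.0]
opening: 0.0325
```

Run:
```python
from h import *; from cell import *
p=np.load("pose.npy");o=get_obs()
status(o,p,"R")
overlay(get_image("wrist"),p,"pics/w11.png")
```

```text
up/right/out mm [-0.7 -0.  26.6] phi -3.081 j [ 9.100e-02 -1.000e-03 -8.350e-01  2.260e-01 -1.040e-01 -1.328e+00] F [-11.2   2.8  11. ] t 13.95 open 0.0325
```

View pics/w11.png

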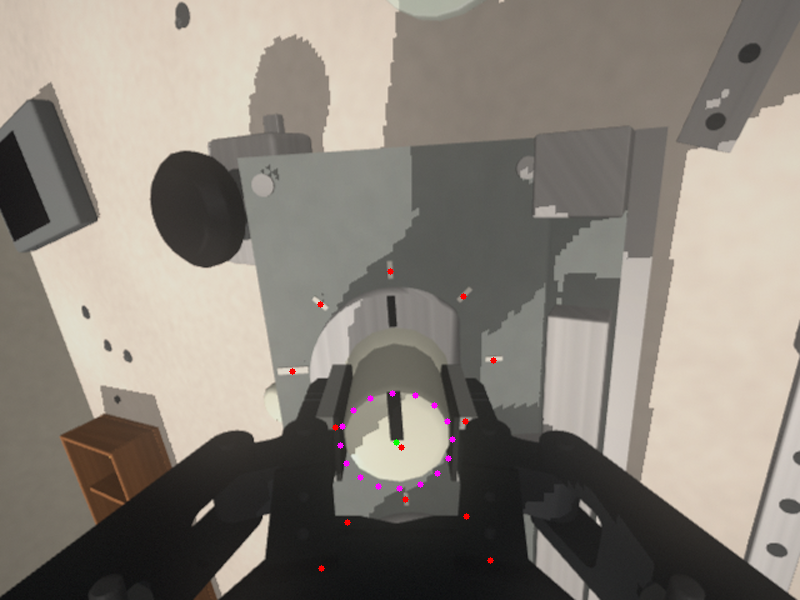

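The skirt line at (392,296–326) points at mark 2 (390,270). I'll release, back off and check.

Run:
```python
from h import *; from cell import *
p=np.load("pose.npy");d=get_image("wrist")
meas(d,p,[("R",.052,(396,439),(394,392),.055),("Rskirt",.012,(393,326),(391,296),.055),("mark2",0,(390,277),(390,263),.055)])
```

```text
R [-0.0001  0.0011] [-0.0005  0.0171] 1.595 1.599
Rskirt [-0.0003  0.0222] [-0.0003  0.034 ] 1.571 1.579
mark2 [-0.      0.0382] [-0.0004  0.0437] 1.636 1.579
```

Call:
carry_out(
  steps=[
    [0,0,0,0,0,0,-0.5],
    [0,0,0,0,0,0,-0.5],
    [0,0,0,0,0,0,-0.5],
    [0,0,0,0,0,0,-0.5],
    [0,0,0,0,0,0,-0.5],
    [-2,0,0,0,0,0,-0.5],
    [-5,0,0,0,0,0,-0.5],
    [-9,0,0,0,0,0,-0.5],
    [-9,0,0,0,0,0,-0.5],
    [-9,0,0,0,0,0,-0.5],
  ],
)

```text
time_s: 15.05
eef_pos: [0.488, 0.0218, 0.1734]
ee_rot: [0.65, -0.571, 0.399, 0.305]
ft_force: [0.4, -0.6, 0.2]
opening: 0.0643
```

Run:
```python
from h import *; from cell import *
p=np.load("pose.npy");o=get_obs()
status(o,p,"R")
overlay(get_image("wrist"),p,"pics/w12.png")
```

```text
up/right/out mm [  0.6   0.  116.8] phi -3.08 j [ 0.119 -0.2   -0.775  0.484 -0.118 -1.303] F [ 0.4 -0.6  0.2] t 15.05 open 0.0643
```

View pics/w12.png

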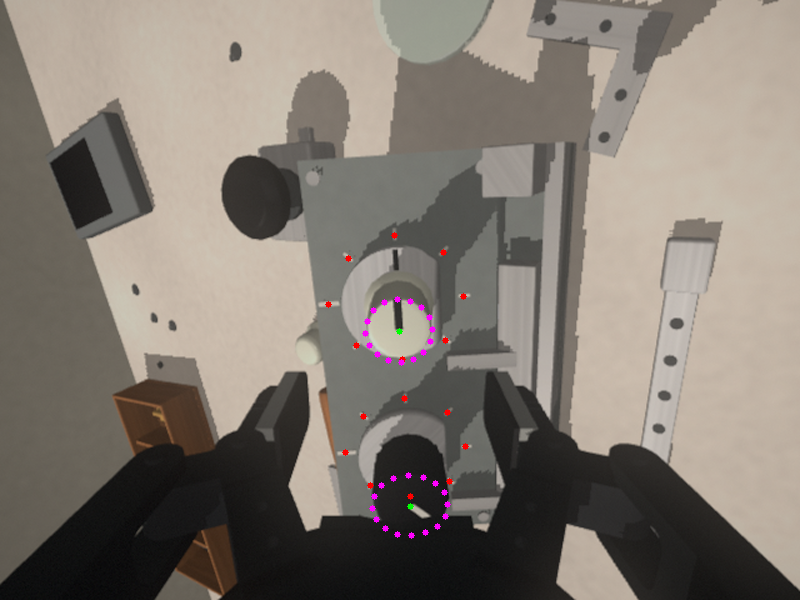

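Both dials are set, and the right pointer reads 1.57–1.60. Next the bolt: I'll compute the approach beside the thumb block, tool down, closed fingers.

```bash
cat >> h.py <<'E'
def down(p,x,y,z):
    Rz=R.from_euler("z",p[2]).as_matrix()
    return st2w(p,[[x,y,z]])[0], Rz@np.array([[0,-1,0],[0,0,1],[-1,0,0.]])
E
python3 - <<'E'
from h import *; from cell import *
p=np.load("pose.npy");o=get_obs();d=get_image("wrist")
print("cam in tool", rotm(o).T@(ray(d,(0,0))[0]-o["eef_pos"]))
print(delta(o,*down(p,-.065,.200,.18)))
E
```

```text
cam in tool [-0.1341941  -0.00041268 -0.07958266]
[-1.0220e+00  1.7570e+00  2.5458e+01 -6.0000e-02  1.5000e-02  5.2200e-01]
```

Call:
carry_out(
  steps=[
    [-1.0,1.76,25.46,-0.06,0.015,0.522,1],
    [-1.0,1.76,25.46,-0.06,0.015,0.522,1],
    [-1.0,1.76,25.46,-0.06,0.015,0.522,1],
    [-1.0,1.76,25.46,-0.06,0.015,0.522,1],
    [-1.0,1.76,25.46,-0.06,0.015,0.522,1],
    [-1.0,1.76,25.46,-0.06,0.015,0.522,1],
    [-1.0,1.76,25.46,-0.06,0.015,0.522,1],
    [-1.0,1.76,25.46,-0.06,0.015,0.522,1],
    [-1.0,1.76,25.46,-0.06,0.015,0.522,1],
    [-1.0,1.76,25.46,-0.06,0.015,0.522,1],
  ],
  squeeze=20,
)

```text
time_s: 16.15
eef_pos: [0.5111, 0.2747, 0.1797]
ee_rot: [0.529, -0.469, 0.529, 0.469]
ft_force: [0.0, -0.3, 0.2]
opening: -0.0001
```

Run:
```python
from h import *; from cell import *
p=np.load("pose.npy");o=get_obs();d=get_image("wrist")
print(w2st(p,o["eef_pos"]),o["joint_positions"].round(2),o["opening"],o["ft_force"].round(1))
print(delta(o,*down(p,-.065,.200,.18)))
overlay(d,p,"pics/w13.png")
```

```text
[[-0.06489127  0.19888006  0.17968258]] [ 0.49  0.4   0.07  1.24  0.   -0.96] -0.0001010721238670724 [ 0.  -0.3  0.2]
[-0.032  0.011  0.112 -0.001 -0.    -0.001]
```

View pics/w13.png

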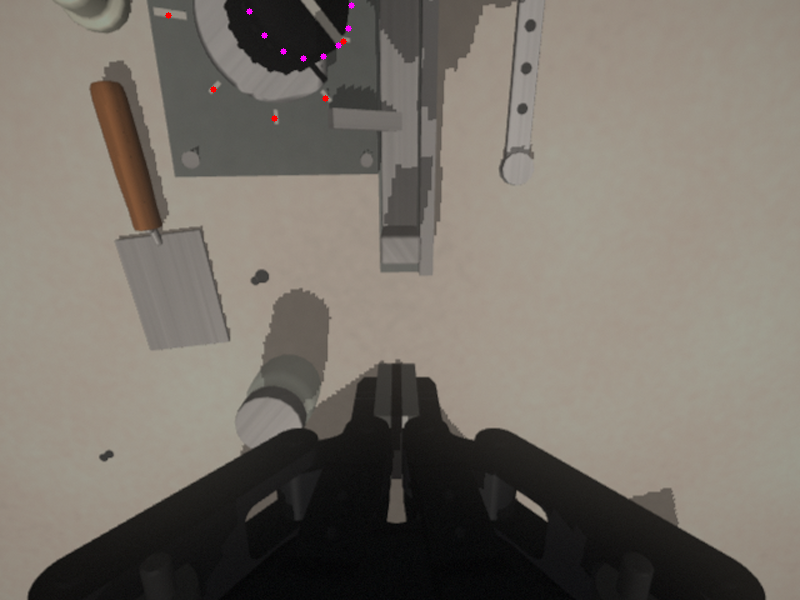

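Run:
```python
from h import *; from cell import *
p=np.load("pose.npy");o=get_obs();d=get_image("wrist")
C=lambda uv,zz:(lambda c,v:c+v*(zz-c[2])/v[2])(*ray(d,np.array(uv)/1.25-.5))
for a in ((383,236),(419,236),(383,264),(419,264)): print(w2st(p,C(a,.088)).round(4))
print(delta(o,*down(p,-.0645,.195,.064)))
```

```text
[[-0.0571  0.155   0.088 ]]
[[-0.0763  0.155   0.088 ]]
[[-0.0569  0.1703  0.088 ]]
[[-0.0766  0.1703  0.088 ]]
[ 1.1592e+01 -4.3000e-02 -3.9600e-01 -1.0000e-03  0.0000e+00 -1.0000e-03]
```

Call:
carry_out(
  steps=[
    [3,0.1,-0.2,0,0,0,1],
    [6,0.1,-0.2,0,0,0,1],
    [8,0.1,-0.2,0,0,0,1],
    [10,0.1,-0.2,0,0,0,1],
    [11,0.1,-0.2,0,0,0,1],
    [11.5,0.1,-0.2,0,0,0,1],
    [11.5,0.1,-0.2,0,0,0,1],
    [11.5,0.1,-0.2,0,0,0,1],
  ],
)

```text
time_s: 17.05
eef_pos: [0.5103, 0.2742, 0.0659]
ee_rot: [0.529, -0.469, 0.528, 0.47]
ft_force: [-0.3, -0.5, -0.3]
opening: -0.0001
```

Run:
```python
from h import *; from cell import *
p=np.load("pose.npy");o=get_obs()
print(w2st(p,o["eef_pos"]),o["ft_force"].round(1))
d=get_image("wrist");overlay(d,p,"pics/w14.png")
d=get_image("scene");cv2.imwrite("pics/s14.png",cv2.resize(d["image"][130:310,180:480,::-1],(800,480)))
```

```text
[[-0.06557874  0.19821977  0.06585892]] [-0.3 -0.5 -0.3]
```

View pics/w14.png

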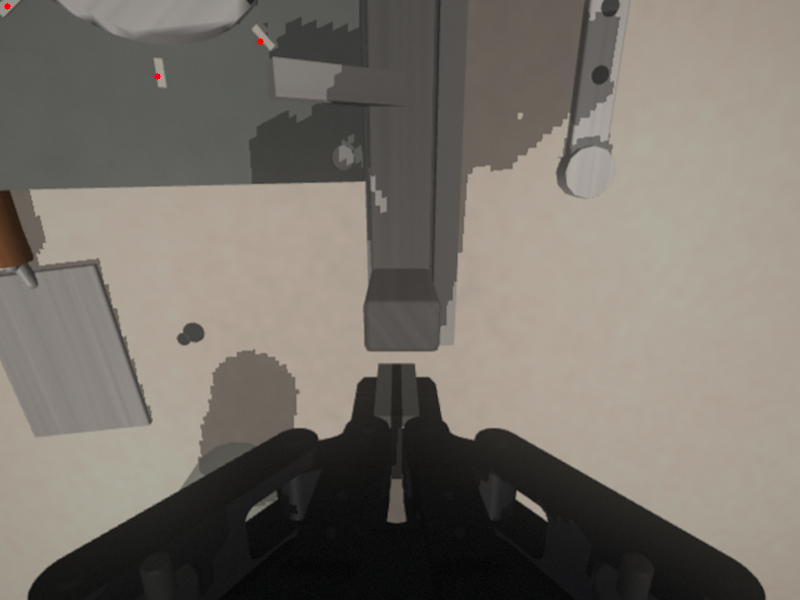

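View pics/s14.png

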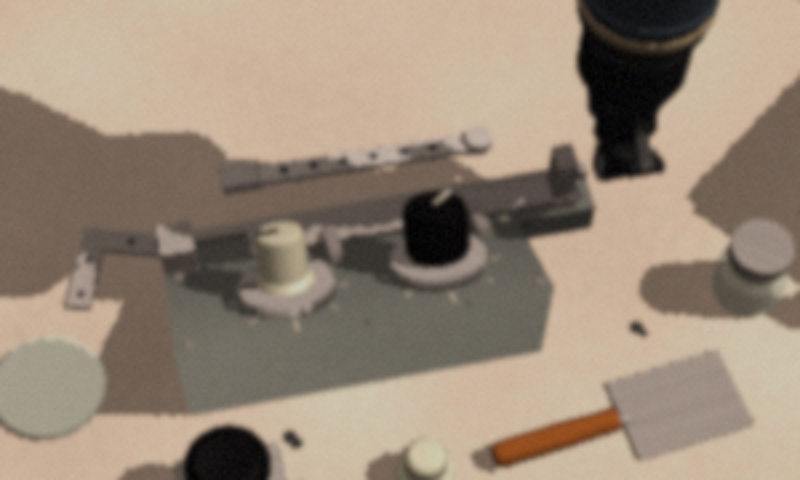

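The closed fingers are centred on the thumb block (columns 365–440, fingers at 397), about 15 mm clear. Pushing slowly.

Call:
carry_out(
  steps=[
    [0,0,-0.7,0,0,0,1],
    [0,0,-1.2,0,0,0,1],
    [0,0,-1.5,0,0,0,1],
    [0,0,-1.8,0,0,0,1],
    [0,0,-2.1,0,0,0,1],
    [0,0,-2.4,0,0,0,1],
    [0,0,-2.7,0,0,0,1],
  ],
)

```text
time_s: 17.85
eef_pos: [0.5068, 0.2472, 0.0651]
ee_rot: [0.529, -0.469, 0.529, 0.47]
ft_force: [0.8, 3.8, 2.2]
opening: -0.0006
```

Call:
carry_out(
  steps=[
    [0,0,-0.3,0,0,0,1],
    [0,0,-0.6,0,0,0,1],
    [0,0,-0.9,0,0,0,1],
    [0,0,-1.2,0,0,0,1],
    [0,0,-1.5,0,0,0,1],
    [0,0,-1.8,0,0,0,1],
    [0,0,-1.8,0,0,0,1],
  ],
)

```text
time_s: 18.55
eef_pos: [0.5043, 0.2287, 0.0648]
ee_rot: [0.528, -0.469, 0.529, 0.47]
ft_force: [0.1, 1.1, 0.4]
opening: -0.0001
```

Run:
```python
from h import *; from cell import *
p=np.load("pose.npy");o=get_obs()
print(w2st(p,o["eef_pos"]),o["ft_force"].round(1))
d=get_image("top");cv2.imwrite("pics/t15.png",cv2.resize(d["image"][200:320,200:440,::-1],(800,400),interpolation=cv2.INTER_CUBIC))
d=get_image("wrist");overlay(d,p,"pics/w15.png")
```

```text
[[-0.06616891  0.15237181  0.06482697]] [0.1 1.1 0.4]
```

View pics/t15.png

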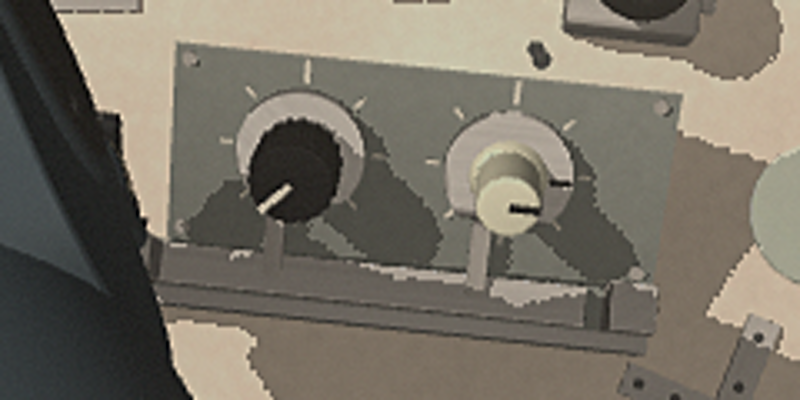

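View pics/w15.png

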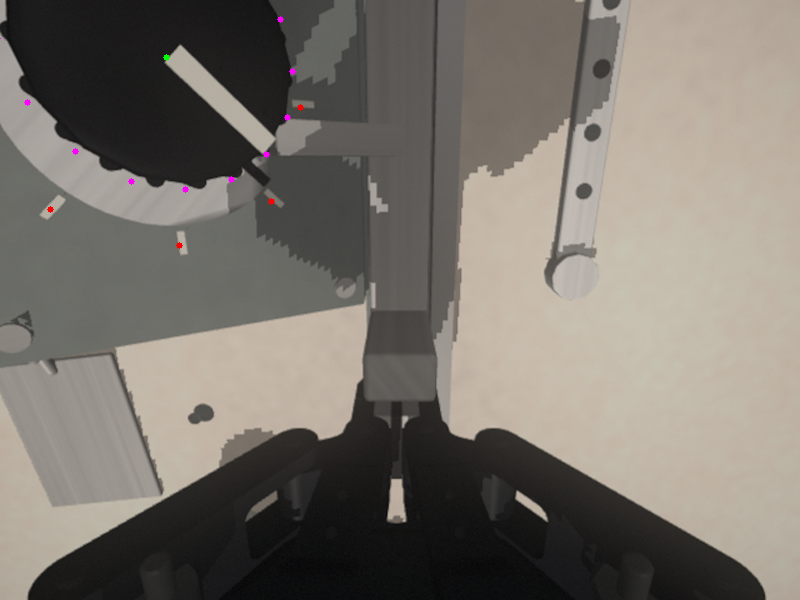

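The tongues are entering under both dials and the force is low. The gap left is about 10–12 mm (top-view columns 588–609). Continuing more slowly.

Call:
carry_out(
  steps=[
    [0,0,-0.2,0,0,0,1],
    [0,0,-0.4,0,0,0,1],
    [0,0,-0.6,0,0,0,1],
    [0,0,-0.8,0,0,0,1],
    [0,0,-0.8,0,0,0,1],
  ],
)

```text
time_s: 19.15
eef_pos: [0.5035, 0.221, 0.0649]
ee_rot: [0.529, -0.469, 0.529, 0.47]
ft_force: [-1.0, -0.6, -0.4]
opening: -0.0002
```

Call:
carry_out(
  steps=[
    [0,0,-0.1,0,0,0,1],
    [0,0,-0.2,0,0,0,1],
    [0,0,-0.2,0,0,0,1],
  ],
)

```text
time_s: 19.45
eef_pos: [0.5033, 0.2193, 0.065]
ee_rot: [0.529, -0.469, 0.529, 0.47]
ft_force: [-0.0, 0.6, 0.2]
opening: -0.0003
```

Run:
```python
from h import *; from cell import *
p=np.load("pose.npy");o=get_obs()
print(w2st(p,o["eef_pos"]),o["ft_force"].round(1))
d=get_image("top");cv2.imwrite("pics/t16.png",cv2.resize(d["image"][240:312,290:410,::-1],(800,480),interpolation=cv2.INTER_CUBIC))
```

```text
[[-0.06602804  0.14290784  0.06498497]] [-0.   0.6  0.2]
```

View pics/t16.png

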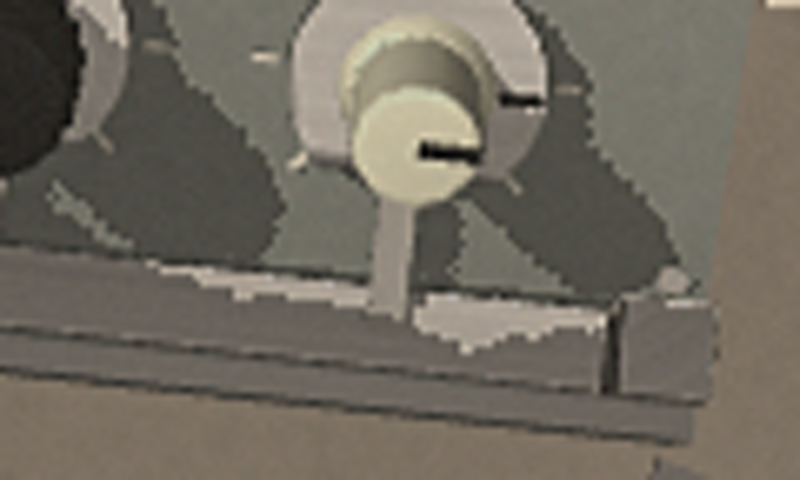

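Call:
carry_out(
  steps=[
    [0,0,-0.1,0,0,0,1],
    [0,0,-0.1,0,0,0,1],
  ],
)

```text
time_s: 19.7
eef_pos: [0.5032, 0.2184, 0.065]
ee_rot: [0.529, -0.469, 0.529, 0.47]
ft_force: [0.2, 1.4, -0.3]
opening: -0.0001
```

Call:
carry_out(
  steps=[
    [0,0,-0.1,0,0,0,1],
    [0,0,-0.1,0,0,0,1],
  ],
)

```text
time_s: 19.9
eef_pos: [0.5033, 0.218, 0.0651]
ee_rot: [0.529, -0.469, 0.528, 0.47]
ft_force: [1.1, 5.7, -0.2]
opening: -0.0003
```

Call:
carry_out(
  steps=[
    [0,0,-0.05,0,0,0,1],
    [0,0,-0.05,0,0,0,1],
  ],
)

```text
time_s: 20.1
eef_pos: [0.5034, 0.2179, 0.0653]
ee_rot: [0.529, -0.469, 0.528, 0.47]
ft_force: [0.4, 8.9, -1.1]
opening: -0.0001
```

Run:
```python
from h import *; from cell import *
p=np.load("pose.npy");o=get_obs()
print(w2st(p,o["eef_pos"]),o["ft_force"].round(1))
d=get_image("top");cv2.imwrite("pics/t17.png",cv2.resize(d["image"][240:312,290:410,::-1],(800,480),interpolation=cv2.INTER_CUBIC))
```

```text
[[-0.06581848  0.14156384  0.06526798]] [ 0.4  8.9 -1.1]
```

View pics/t17.png

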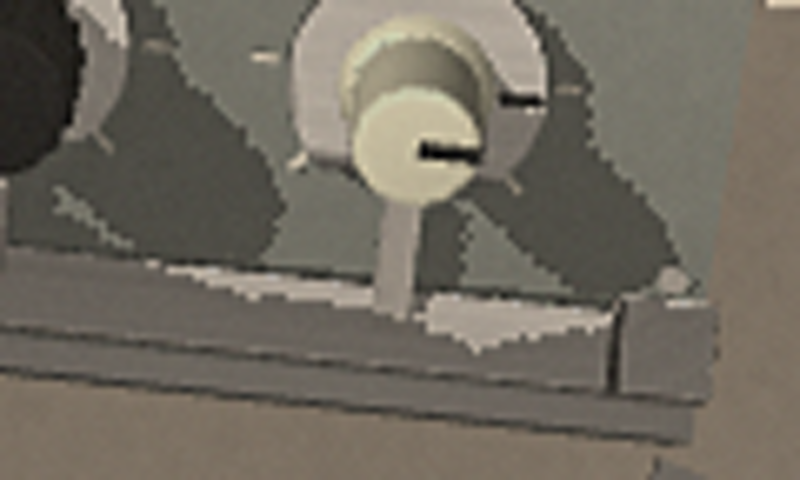

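Run:
```python
from h import *; from cell import *
p=np.load("pose.npy")
d=get_image("top")
for x in (-.057,-.065,-.075):
  print([(proj(d,st2w(p,[[x,-.115,z]]))[0]+.5-[290,240])*6.667 for z in (.046,.069)])
C=lambda uv,zz:(lambda c,v:c+v*(zz-c[2])/v[2])(*ray(d,np.array(uv)/6.667-.5+[290,240]))
for n,uv,z in (("nose",(612,320),.046),("nose",(606,385),.046),("keep top",(624,310),.069),("keep",(618,390),.069),("keep R",(716,310),.069),("keep R",(710,395),.069)): print(n,w2st(p,C(uv,z)).round(4))
for r in [d["image"][y,376:390].astype(int).sum(1)//3 for y in (290,292,294)]: print(r)
```

```text
[array([612.94525021, 321.07763806]), array([622.51743149, 315.03750016])]
[array([610.26491625, 350.68765891]), array([619.78352865, 345.37611298])]
[array([606.90438926, 387.81186639]), array([616.35558146, 383.4166611 ])]
nose [[-0.0567 -0.1147  0.046 ]]
nose [[-0.0743 -0.1147  0.046 ]]
keep top [[-0.0556 -0.1153  0.069 ]]
keep [[-0.0767 -0.1156  0.069 ]]
keep R [[-0.053  -0.1393  0.069 ]]
keep R [[-0.0754 -0.1396  0.069 ]]
[ 96  95 110  95 102  86  43 102 100 101  99  99 100 100]
[ 98  98  99 100 104  60  38 109 101 101 101 102 100 100]
[101 103 105 102 113  53  47 114 101 101  99  98 100 100]
```

The dark strip of 9–10 px matches the parallax of the keeper's own face, so the nose is at −114.7 mm against −115 mm. With 9 N of resistance as well, the bolt is home. Backing off.

Call:
carry_out(
  steps=[
    [0,0,0,0,0,0,1],
    [0,0,0.3,0,0,0,1],
    [0,0,1.0,0,0,0,1],
    [0,0,2.5,0,0,0,1],
    [0,0,3.5,0,0,0,1],
    [-3,0,3.5,0,0,0,1],
    [-7,0,3.5,0,0,0,1],
    [-11,0,3.5,0,0,0,1],
    [-14,0,4.5,0,0,0,1],
    [-14,0,4.5,0,0,0,1],
    [-14,0,4.5,0,0,0,1],
  ],
)

```text
time_s: 21.3
eef_pos: [0.5087, 0.2625, 0.205]
ee_rot: [0.529, -0.47, 0.528, 0.47]
ft_force: [1.0, -1.6, -1.1]
opening: -0.0002
```

Run:
```python
from h import *; from cell import *
p=np.load("pose.npy");o=get_obs()
print(w2st(p,o["eef_pos"]),o["ft_force"].round(1),o["time_s"])
d=get_image("top");cv2.imwrite("pics/t18.png",cv2.resize(d["image"][200:320,200:440,::-1],(800,400),interpolation=cv2.INTER_CUBIC))
cv2.imwrite("pics/t18b.png",cv2.resize(d["image"][240:312,290:410,::-1],(800,480),interpolation=cv2.INTER_CUBIC))
```

```text
[[-0.06585156  0.18639885  0.20501726]] [ 1.  -1.6 -1.1] 21.3
```

View pics/t18.png

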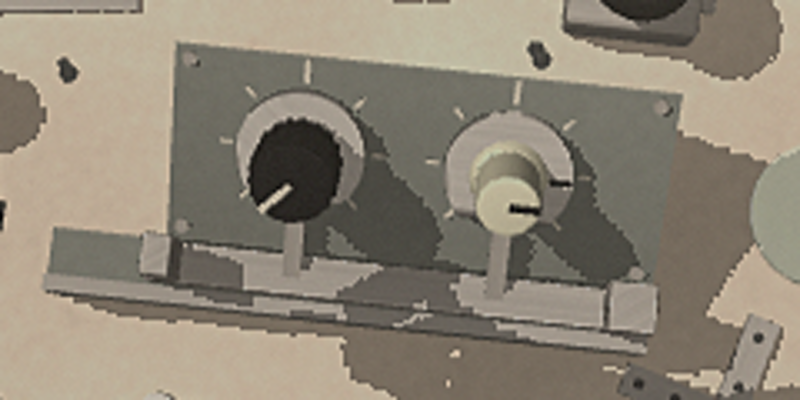

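View pics/t18b.png

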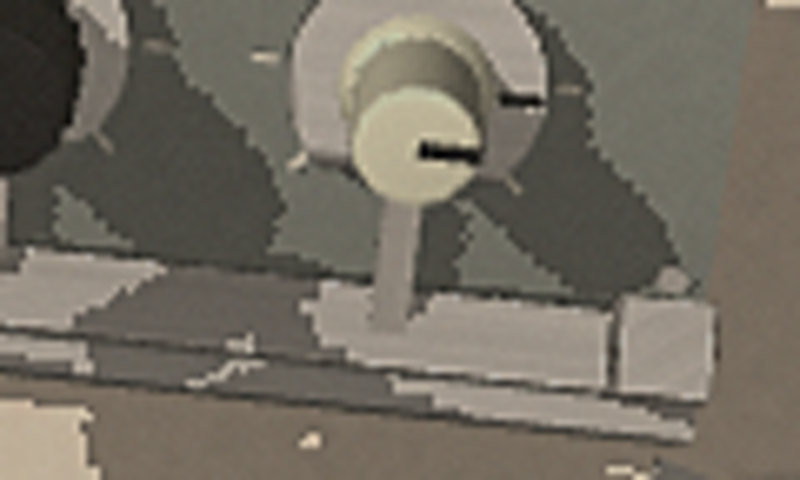

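The bolt stayed against the keeper. Last, I'll read the pointers and check the bystanders against the first picture.

Run:
```python
from h import *; from cell import *
p=np.load("pose.npy");d=get_image("top");z=lambda t:np.array(t)/3.3333+199.65
for nm,h,a,b,y in (("L",.052,(291,187),(261,212),-.055),("R",.052,(511,209),(540,211),.055),("Rsk",.012,(550,183),(571,185),.055)):
    A,B=[onplane(d,z(t),p,h)-[0,y] for t in (a,b)]; print(nm,A.round(4),B.round(4),np.arctan2(*(B-A)[::-1])%(2*np.pi))
im0=cv2.imread("pics/top0.png"); im=np.concatenate([im0[130:360,150:490],d["image"][130:360,150:490,::-1]],1)
cv2.imwrite("pics/cmp.png",cv2.resize(im,(800,271)))
```

```text
L [-0.0006  0.0003] [-0.0161 -0.0139] 3.8871052489048243
R [0.0003 0.0015] [0.0009 0.0161] 1.5291400045291976
Rsk [0.0004 0.022 ] [0.0005 0.033 ] 1.5580332051910193
```

View pics/cmp.png

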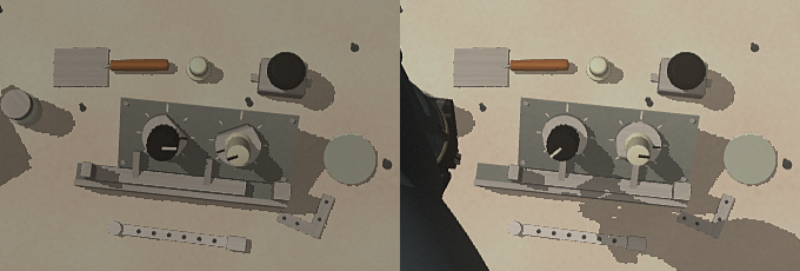

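```bash
python3 -c "
from cell import *
print(finish_job())"
```

```text
the job is handed in; nothing more can be done
None
```

I set the left dial to mark 5 and released it. I then turned the right dial anticlockwise to mark 2 and released it. Last, I pushed the bolt home with closed fingers on its thumb block, backed the arm clear and handed the job in at about 21 s of the 72 s allowed. No verdict was reported.

- **Dials:** in the last top view, the left pointer read about 3.89 rad (target 3.927) and the right about 1.53–1.56 rad (target 1.571). Both are within the 0.12 rad tolerance. Wrist camera readings differed by a few hundredths of a radian. Both flats face downhill, and the bolt's tongues passed under them with little force.
- **Bolt:** it stopped against the keeper with about 9 N of resistance. The nose measured at y = −114.7 mm, against −115 to −115.6 mm for the keeper face. In the picture taken after backing off it had not moved.
- **Other things on the counter:** all looked unmoved in the before and after top views, except the sprig jar. The arm hid it in the last picture, so I did not recheck it, though no contact force was seen near it.

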